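Size a bushing on the stepped gauge and peg it by colour

TASK

Size the black bushing that lies on the round cork mat: slip it over the stepped gauge and press it straight down, pushing the sliding pointer ahead of it, until it stops firmly on its step, without forcing it. See which coloured mark the pointer was pushed to, then take the bushing off, leaving the pointer where it is, and put it on the peg of that colour, flat on the peg's foot. Leave the two spare bushings on the grey tray, the spray bottle and the canister where they are.

Things in the scene. Friction and masses are not known exactly. Their poses are not given: they have to be found in the camera images.
- bushing_a: One of three bushings, alike outside: black plastic ring, 50 mm outside diameter, 18 mm tall, about 45 g; origin at the centre of its underside, z along its axis. Their bores differ (18 to 32 mm) and are not told. Which of the three lies on the cork mat changes: that one is to be sized, the two on the grey tray are spares.
- bushing_b: One of three bushings, alike outside: black plastic ring, 50 mm outside diameter, 18 mm tall, about 45 g; origin at the centre of its underside, z along its axis. Their bores differ (18 to 32 mm) and are not told. Which of the three lies on the cork mat changes: that one is to be sized, the two on the grey tray are spares.
- bushing_c: One of three bushings, alike outside: black plastic ring, 50 mm outside diameter, 18 mm tall, about 45 g; origin at the centre of its underside, z along its axis. Their bores differ (18 to 32 mm) and are not told. Which of the three lies on the cork mat changes: that one is to be sized, the two on the grey tray are spares.
- mat: Fixed round cork mat, 130 mm across, 4 mm thick; origin at the centre of its underside. The bushing to size lies on it within 15 mm of its centre, axis upright, underside 4 mm above the shelf.
- tray: Fixed flat grey tray, 85 x 150 x 4 mm, with two spare bushings 74 mm apart; origin at the centre of its underside.
- gauge: Fixed sizing gauge: a stepped mandrel on a round base 90 mm across, 12 mm thick. Origin at the centre of the base's underside, z up along the mandrel. A white scale post, 20 mm wide, stands at 67 to 73 mm along its +x, 100 mm high, with yellow, blue and red marks. A bushing stops halfway down one of the coloured cones: underside at 84 (yellow), 72 (blue) or 60 mm (red) above the shelf.
- gauge_tip (a point): Top of the mandrel, on its axis, 104 mm above the shelf. From here down (heights, mm): 8 mm across, widening to 16 mm at 96; 16 mm pin to 85.5; yellow 45-degree cone to 22 mm across at 82.5; straight to 73.5; blue cone to 28 mm across at 70.5; straight to 61.5; red cone to 34 mm across at 58.5; 34 mm column to the base.
- gauge_axis (a point): Point on the mandrel's axis in the middle of the red cone, 60 mm above the shelf. A bushing more than 1.5 mm off this axis can catch early on a cone above its own.
- pointer (a joint): Pointer: white washer (46 mm across, 5 thick) round the mandrel, black finger, 6 wide, to 64 mm along the gauge's +x. Value in m, 0 at the top (top face 94 mm above the shelf), growing downwards; starts at 0 to 0.006, drags with 3 N, stays where left; 0.010 is yellow, 0.022 blue, 0.034 red (a bushing at home reads within 1.5 mm), end 0.045. Keep the push on the gauge below 25 N.
- peg_yellow: A fixed yellow peg: square foot 60 mm wide and 8 mm thick, upright pin 12 mm in diameter with a pointed end, top 48 mm above the shelf. Origin at the centre of the underside; z up. A bushing put on it lies flat on the foot, 8 mm above the shelf.
- peg_blue: A fixed blue peg: square foot 60 mm wide and 8 mm thick, upright pin 12 mm in diameter with a pointed end, top 48 mm above the shelf. Origin at the centre of the underside; z up. A bushing put on it lies flat on the foot, 8 mm above the shelf.
- peg_red: A fixed red peg: square foot 60 mm wide and 8 mm thick, upright pin 12 mm in diameter with a pointed end, top 48 mm above the shelf. Origin at the centre of the underside; z up. A bushing put on it lies flat on the foot, 8 mm above the shelf.
- bottle: Spray bottle with a chrome nozzle, 66 mm across, 190 mm tall, loose; origin at the centre of its underside. Leave it.
- canister: Frosted glass canister with a metal lid, 92 mm across, 138 mm tall, loose; origin at the centre of its underside. Leave it.
Things that resemble listed ones, but are neither listed nor needed, are in the scene too. Leave any orange or red look-alike of the bushing_b alone.

How it is judged:
By the outcome, as a careful person would: the job done as asked, in the order asked, and still so for the second after the job is handed in, with the robot touching nothing.
It also fails if it takes over 51 s, if anything falls off the work surface, if the arm or the gripper's body presses on something with over 40 N, if the wrist force passes 120 N, or if a joint passes its speed limit or range.

ROBOT

A 7-joint arm with a two-finger parallel gripper is mounted at the origin on the work surface. World frame = base frame: x ahead of the robot, y to its left, z up, the work surface at z = 0. Lengths are in mm, angles in rad, forces in N, time in s.
With the tool pointing down it reaches from about 425 to 825 mm from the base axis. Payload 3.6 kg.
Tool frame: the origin (TCP) lies on the centre line of the jaws, within the pads' length; the fingertips stand 17 mm ahead of it and the grasp point (between the pads) lies 2 mm behind it; z points along the fingers, y is the line along which they close (so a half turn about z gives the same grasp; the last joint's range is limited). The gripper opens to 93 mm and grips with 3 to 60 N. Pads are 15 mm wide; open, the fingers measure 128 mm over their backs; the gripper's body (75 mm by 188 mm) begins 65 mm behind the grasp point.
Start: joints at [1.222, 0.615, -0.013, 1.423, 0.008, 1.103, -0.04], TCP at [205.589, -616.6, 235.64] pointing down, gripper open.
Joint ranges: [-3.12, 3.12], [-0.3, 2.06], [-1.34, 1.32], [0.26, 2.42], [-1.36, 4.5], [0.01, 1.98], [-2.84, 2.84]. Speed limits (rad/s): [2.79, 2.79, 3.14, 3.14, 3.14, 3.14, 3.14].

INTERFACE

Orientations are given as a rotation vector (axis times angle).
In Python, from bench import bot gives the robot as it stands.
- The arm moves only by the shell command python3 -m pendant 'ROWS'. ROWS is JSON, a list of rows, each a list of 5 numbers: the finger opening in m, from 0 to 0.093, then the shift along the tool's x, y, z in m, then the turn about the tool's z in degrees. In form: [[jaw, x, y, z, yaw], ...]. A call has 1 to 12 rows; each row is the pose to reach, as a shift and turn from the pose commanded when the call began, along the tool's axes at that moment; what a row does not reach only later rows make up. A row lasts 1/10 s, in which the tool goes at most 50 mm and 8.59 degrees, less where a joint would pass 70% of its speed; a pose out of reach is approached as far as the arm can. A call with a gripper value outside its range is refused whole. The fingers move at their own pace and stop on an object; the grip force is fixed at half the most. Time passes only in rows, so rows that repeat a pose let the fingers close. It gives the time, the measured TCP pose, the force and the opening at its end, in the units of the state.
- bot.get_obs(): the state, without advancing time (a new reading comes with each control period).
- bot.read_camera(name): name is "scene" or "top"; returns the picture (400x640x3 uint8, blue, green, red); there is no depth.
- bot.camera_model(name): a dict with "camera_matrix" (3x3 intrinsics, pixels), "R" (3x3) and "t" (3): a world point X has camera coordinates R X + t. Camera axes: x right, y down, z forward; pixel columns grow to the right and rows downward; lengths in mm; the calibration is good to about 2 mm. A picture is of the moment at which its call begins. camera_model takes no time and is no camera call.
- bot.hand_in(): hands the job in, once; it reports no verdict.
The state is a dict: "t": time; "joints": joint angles; "qvel": joint speeds; "tau": joint torques, N m; "eef_pos": TCP position; "ee_rot": TCP orientation; "wrist_force": force on the tool from outside, world axes, zero at the start; "ft_torque": the same for the moment, N m; "gripper_width": finger opening in mm.
Only numpy, scipy, OpenCV 4.12 (cv2) and the standard library are available. Lean on these libraries where they do the work, as an engineer would, in place of code of your own. Each camera call takes 0.05 s, during which the arm holds its last target. There are 200 camera calls.

## Working session

There is one attempt and no reset: what is moved stays moved. The work goes in short steps, Python scripts to look and compute and a shell command to move; the robot and the scene stay as the last step left them, time stands still between calls to the robot, and variables do not carry over. Pictures are saved under pics/ and viewed, on a budget of 10 in all, crops included, one or two more only if the job needs it, and the job is handed in when it is done.

```bash
mkdir -p pics; ls; cat > h.py <<'E'
import numpy as np,cv2
from bench import bot
def tri(pa,pb,a="scene",b="top"):
    P=[]
    for n in (a,b):
        m=bot.camera_model(n);P.append(np.array(m["camera_matrix"])@np.c_[np.array(m["R"]),np.array(m["t"]).reshape(3)])
    X=cv2.triangulatePoints(P[0],P[1],np.array(pa,float).reshape(-1,2).T,np.array(pb,float).reshape(-1,2).T)
    return (X[:3]/X[3]).T
def ray(n,p,z):
    m=bot.camera_model(n);K=np.array(m["camera_matrix"]);R=np.array(m["R"]);t=np.array(m["t"]).reshape(3)
    p=np.array(p,float).reshape(-1,2);d=(R.T@np.linalg.inv(K)@np.c_[p,np.ones(len(p))].T).T;c=-R.T@t
    return c+d*((z-c[2])/d[:,2])[:,None]
def proj(n,X):
    m=bot.camera_model(n);X=np.array(X,float).reshape(-1,3)
    return cv2.projectPoints(X,cv2.Rodrigues(np.array(m["R"]))[0],np.array(m["t"],float).reshape(3),np.array(m["camera_matrix"]),None)[0].reshape(-1,2)
E
python3 - <<'E'
from h import *
for n in("scene","top"):
    cv2.imwrite(f"pics/{n}0.png",bot.read_camera(n));m=bot.camera_model(n)
    print(n,np.round(-np.array(m["R"]).T@np.array(m["t"]).reshape(3)),np.round(m["R"],2),m["camera_matrix"])
print(bot.get_obs())
E
```

```text
pics
scene [1138. -595.  994.] [[ 0.81  0.59 -0.01]
 [ 0.43 -0.6  -0.68]
 [-0.4   0.54 -0.74]] [[469.89701836   0.         319.41417024]
 [  0.         469.89701836 194.27129282]
 [  0.           0.           1.        ]]
top [ 528.   69. 1149.] [[-0.01 -1.    0.01]
 [-0.99  0.01 -0.1 ]
 [ 0.1  -0.01 -1.  ]] [[421.71843598   0.         322.15122361]
 [  0.         421.71843598 197.31367102]
 [  0.           0.           1.        ]]
{'t': 0.1, 'joints': array([ 1.2225115 ,  0.61578848, -0.01262621,  1.42470835,  0.00811078,
        1.1034075 , -0.04041386]), 'qvel': array([-0.00075816, -0.00316266,  0.00022139, -0.00247348,  0.00133023,
        0.00059647, -0.00030532]), 'tau': array([ 1.02479145e-03, -4.60043442e+01,  2.09689736e-01, -1.66244566e+01,
       -6.12485223e-02,  1.69437326e-02,  9.12405494e-05]), 'eef_pos': array([ 205.37331653, -616.0033513 ,  234.62907177]), 'ee_rot': array([-3.09880366e+00, -5.03023177e-01,  6.17011819e-04]), 'wrist_force': array([-0.71188258, -0.59815185, -0.14762854]), 'ft_torque': array([0.01129221, 0.00979489, 0.01925517]), 'gripper_width': 92.76816987079523}
```

View pics/scene0.png

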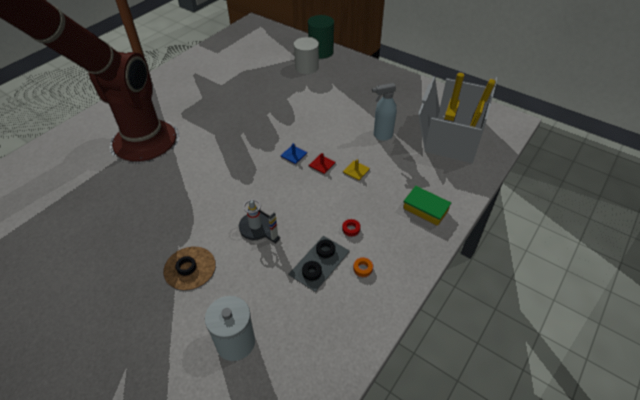

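View pics/top0.png

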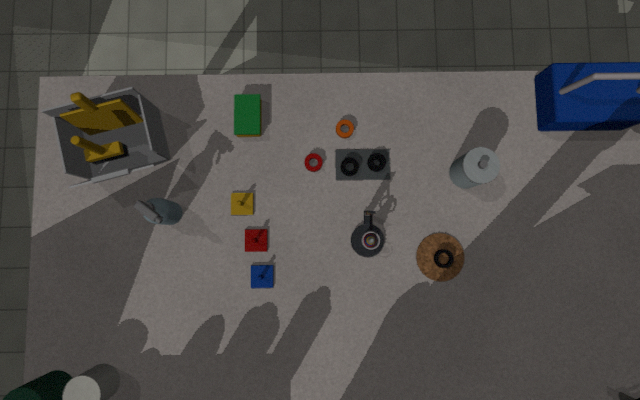

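The scene view shows the black bushing on the mat at (186,266), the gauge at (255,222) and the pegs at (294,154), (322,163) and (356,170). In the top view the bushing is at (443,258), the gauge at (370,240) and the pegs at (242,204), (256,240) and (262,276). I'll enlarge these areas.

```bash
python3 - <<'E'
from h import *
s=cv2.imread("pics/scene0.png");t=cv2.imread("pics/top0.png")
def crop(im,x,y,w,h,k):
    c=cv2.resize(im[y:y+h,x:x+w],None,fx=k,fy=k,interpolation=cv2.INTER_CUBIC)
    return cv2.convertScaleAbs(c,alpha=1.5,beta=15)
a=crop(s,160,190,130,100,3); # 390x300
b=crop(t,345,200,130,100,3)
c=crop(s,270,135,130,100,3); d=crop(t,220,185,130,100,3)
cv2.imwrite("pics/crop1.png",np.vstack([np.hstack([a,b]),np.hstack([c,d])]))
E
```

```text
(no output)
```

View pics/crop1.png

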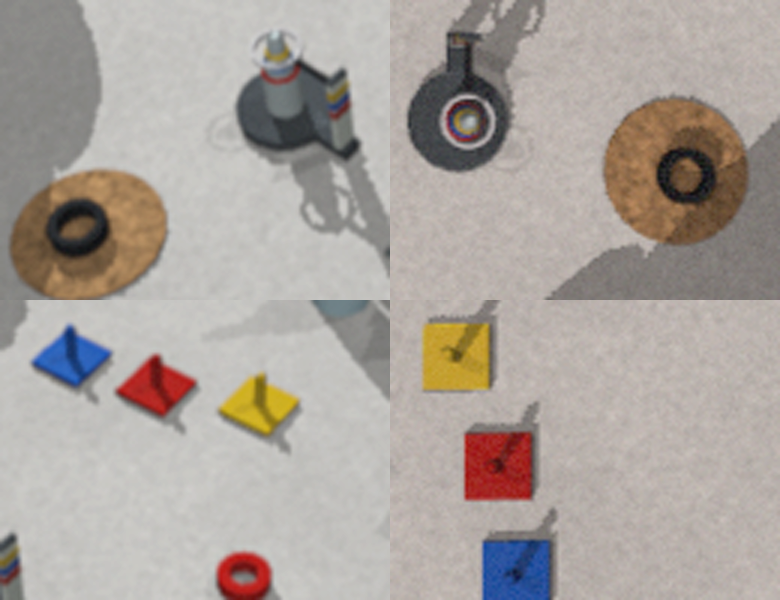

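```bash
python3 - <<'E'
from h import *
np.set_printoptions(suppress=True,precision=1)
S=lambda x,y:(160+x/3,190+y/3); T=lambda x,y:(345+(x-390)/3,200+y/3)
S2=lambda x,y:(270+x/3,135+(y-300)/3); T2=lambda x,y:(220+(x-390)/3,185+(y-300)/3)
print("bush top",tri(S(78,219),T(686,175)),ray("top",T(686,175),22),ray("scene",S(78,219),22))
print("tip",tri(S(275,33),T(469,121)))
print("washer",tri(S(276,50),T(467,121)))
print("base",ray("top",T(457,121),12),"post top",ray("top",T(463,37),100), tri(S(339,75),T(463,37)))
for n,a,b in(("y",(259,404),(457,356)),("r",(156,385),(499,466)),("b",(72,355),(517,574))):
    print(n,tri(S2(*a),T2(*b)),ray("top",T2(*b),8),ray("scene",S2(*a),8))
o=bot.get_obs();print(cv2.Rodrigues(o["ee_rot"])[0])
E
```

```text
bush top [[ 474.2 -259.4   21.7]] [[ 473.5 -260.    22. ]] [[ 475.1 -259.1   22. ]]
tip [[524.9 -58.6 103. ]]
washer [[524.4 -59.8  81.9]]
base [[523.8 -59.7  12. ]] post top [[593.5 -56.5 100. ]] [[594.1 -57.   94.3]]
y [[628.7 277.9   5.1]] [[627.5 276.5   8. ]] [[630.9 276.2   8. ]]
r [[529.1 239.8   5.4]] [[528.  238.4   8. ]] [[531.5 238.5   8. ]]
b [[433.6 223.6   7.6]] [[432.3 222.3   8. ]] [[434.9 224.2   8. ]]
[[ 0.9  0.3 -0. ]
 [ 0.3 -0.9  0. ]
 [-0.  -0.  -1. ]]
```

```bash
cat >> h.py <<'E'
def to(x,y,z,ang):
    "shift in tool axes (m) and turn (deg) from the measured pose to world TCP x,y,z with tool x at ang deg"
    o=bot.get_obs();R=cv2.Rodrigues(o["ee_rot"])[0]
    a=np.degrees(np.arctan2(R[1,0],R[0,0]))
    print("t",round(o["t"],2),"pos",np.round(o["eef_pos"],1),"ang",round(a,1),"tilt",np.round(R[:2,2],4),"w",round(o["gripper_width"],1),"F",np.round(o["wrist_force"],1))
    print("shift",np.round(R.T@(np.array([x,y,z])-o["eef_pos"])/1000,4),"turn",round((a-ang+180)%360-180,1))
E
python3 -c "
from h import *
to(474.3,-259.5,80,92.5)"
```

```text
t 0.1 pos [ 205.4 -616.   234.6] ang 18.4 tilt [-0.0007  0.0021] w 92.8 F [-0.7 -0.6 -0.1]
shift [ 0.3679 -0.2528  0.1552] turn -74.1
```

```bash
python3 -m pendant '[[0.075,0.041,-0.028,0.01,-8],[0.075,0.082,-0.056,0.02,-16],[0.075,0.123,-0.084,0.03,-24],[0.075,0.164,-0.112,0.05,-33],[0.075,0.205,-0.14,0.07,-41],[0.075,0.246,-0.168,0.09,-49],[0.075,0.287,-0.196,0.11,-57],[0.075,0.328,-0.224,0.13,-66],[0.075,0.368,-0.253,0.155,-74],[0.075,0.368,-0.253,0.155,-74],[0.075,0.368,-0.253,0.155,-74],[0.075,0.368,-0.253,0.155,-74]]'; python3 -c "
from h import *
to(474.3,-259.5,24,92.5)"
```

```text
t: 1.3
eef_pos: [474.2, -260.5, 80.3]
ee_rot: [-2.173, -2.268, 0.002]
wrist_force: [-0.2, -0.5, 1.1]
gripper_width: 75.0
t 1.3 pos [ 474.2 -260.5   80.3] ang 92.5 tilt [-0.0015 -0.0002] w 75.0 F [-0.2 -0.5  1.1]
shift [0.001  0.0003 0.0563] turn -0.0
```

```bash
python3 -m pendant '[[0.075,0.001,0,0.03,0],[0.075,0.001,0,0.056,0],[0.075,0.001,0,0.056,0],[0.03,0.001,0,0.056,0],[0.03,0.001,0,0.056,0],[0.03,0.001,0,0.056,0],[0.03,0.001,0,0.056,0],[0.03,0.001,0,0.056,0]]'; python3 -m pendant '[[0.075,0,0,0,0],[0.075,0,0,0,0],[0.075,0,0,0,0],[0.075,0,0,0,8],[0.075,0,0,0,16],[0.075,0,0,0,24],[0.075,0,0,0,32],[0.075,0,0,0,40],[0.075,0,0,0,48],[0.075,0,0,0,56],[0.075,0,0,0,64],[0.075,0,0,0,72]]'; python3 -m pendant '[[0.075,0,0,0,8],[0.075,0,0,0,18],[0.075,0,0,0,18],[0.03,0,0,0,18],[0.03,0,0,0,18],[0.03,0,0,0,18],[0.03,0,0,0,18],[0.03,0,0,0,18]]';python3 -c "
from h import *
to(524.5,-59.3,150,2.5)"
```

```text
t: 2.1
eef_pos: [475.0, -259.7, 25.7]
ee_rot: [2.173, 2.267, 0.0]
wrist_force: [-0.9, -0.1, 5.3]
gripper_width: 49.3
t: 3.3
eef_pos: [474.6, -258.8, 24.4]
ee_rot: [-3.093, -0.549, 0.0]
wrist_force: [0.1, -0.1, 0.8]
gripper_width: 74.8
t: 4.1
eef_pos: [474.5, -259.3, 24.7]
ee_rot: [-3.141, -0.067, -0.0]
wrist_force: [-0.5, -0.8, 0.0]
gripper_width: 49.2
t 4.1 pos [ 474.5 -259.3   24.7] ang 2.5 tilt [0.     0.0001] w 49.2 F [-0.5 -0.8  0. ]
shift [ 0.0585 -0.1977 -0.1253] turn -0.0
```

```bash
python3 -m pendant '[[0.03,0,0,-0.04,0],[0.03,0,0,-0.08,0],[0.03,0.005,-0.02,-0.12,0],[0.03,0.02,-0.06,-0.125,0],[0.03,0.035,-0.1,-0.125,0],[0.03,0.047,-0.14,-0.125,0],[0.03,0.054,-0.175,-0.125,0],[0.03,0.0585,-0.198,-0.125,0],[0.03,0.0585,-0.198,-0.125,0],[0.03,0.0585,-0.198,-0.125,0]]'; python3 - <<'E'
from h import *
to(524.5,-59.3,125,2.5)
s=bot.read_camera("scene");t=bot.read_camera("top")
cv2.imwrite("pics/s1.png",s);cv2.imwrite("pics/t1.png",t)
a=cv2.resize(s[180:260,210:310],None,fx=4,fy=4,interpolation=2);b=cv2.resize(t[190:270,320:420],None,fx=4,fy=4,interpolation=2)
cv2.imwrite("pics/c2.png",cv2.convertScaleAbs(np.hstack([a,b]),alpha=1.6,beta=20))
E
```

```text
t: 5.1
eef_pos: [524.4, -59.2, 149.6]
ee_rot: [3.14, 0.068, -0.001]
wrist_force: [0.4, -0.6, 0.0]
gripper_width: 49.7
t 5.1 pos [524.4 -59.2 149.6] ang 2.5 tilt [-0.0004 -0.0006] w 49.7 F [ 0.4 -0.6  0. ]
shift [0.0001 0.0001 0.0246] turn -0.0
```

View pics/c2.png

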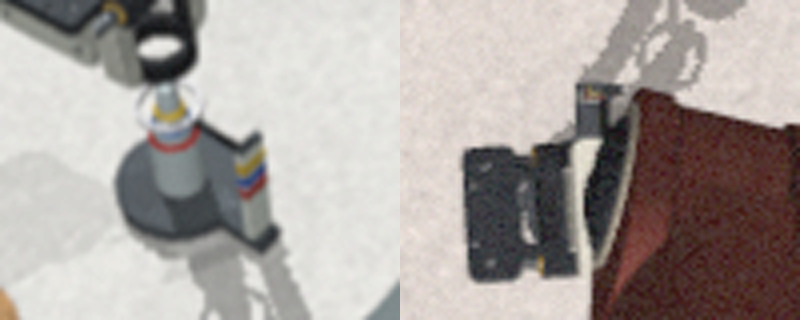

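```bash
python3 -m pendant '[[0.03,0,0,0.02,0],[0.03,0,0,0.028,0],[0.03,0,0,0.034,0],[0.03,0,0,0.038,0],[0.03,0,0,0.038,0]]'; python3 - <<'E'
from h import *
to(524.5,-59.3,107,2.5)
s=bot.read_camera("scene")
a=cv2.resize(s[180:260,210:310],None,fx=6,fy=6,interpolation=2)
cv2.imwrite("pics/c3.png",cv2.convertScaleAbs(a,alpha=1.6,beta=20))
for z in (109,91,104,60): print(z,proj("scene",[524.5,-59.3,z]))
E
```

```text
t: 5.7
eef_pos: [524.4, -59.3, 111.4]
ee_rot: [3.141, 0.066, -0.001]
wrist_force: [-0.4, 0.9, -1.2]
gripper_width: 49.6
t 5.7 pos [524.4 -59.3 111.4] ang 2.4 tilt [-0.0007 -0.    ] w 49.6 F [-0.4  0.9 -1.2]
shift [0.0001 0.     0.0044] turn -0.1
109 [[250.73285843 199.54257719]]
91 [[251.54032991 204.23222534]]
104 [[250.95895676 200.85571538]]
60 [[252.89000743 212.07090787]]
```

View pics/c3.png

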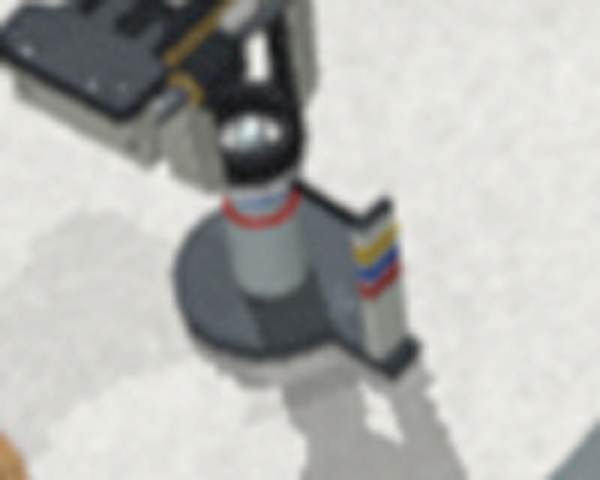

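The bushing is round the mandrel tip, with the bright pin end visible in the bore at crop (255,133), and there are no side forces. I'll press on in small steps.

```bash
python3 -m pendant '[[0.03,0,0,0.002,0],[0.03,0,0,0.004,0],[0.03,0,0,0.006,0],[0.03,0,0,0.006,0]]'; python3 -m pendant '[[0.03,0,0,0.001,0],[0.03,0,0,0.001,0]]';python3 -m pendant '[[0.03,0,0,0.001,0],[0.03,0,0,0.001,0]]'
```

```text
t: 6.15
eef_pos: [525.1, -58.9, 105.8]
ee_rot: [3.141, 0.067, 0.002]
wrist_force: [0.8, -0.3, 1.5]
gripper_width: 49.5
t: 6.35
eef_pos: [525.1, -58.9, 104.9]
ee_rot: [3.141, 0.067, 0.002]
wrist_force: [0.4, -0.5, 1.9]
gripper_width: 49.5
t: 6.55
eef_pos: [525.1, -58.9, 103.8]
ee_rot: [3.141, 0.067, 0.002]
wrist_force: [0.1, -1.1, 1.6]
gripper_width: 49.8
```

```bash
for i in 1 2 3; do python3 -m pendant '[[0.03,0,0,0.001,0],[0.03,0,0,0.001,0]]'|sed -n '2p;4p'; done
```

```text
eef_pos: [525.0, -58.9, 102.7]
wrist_force: [1.7, -0.7, 2.0]
eef_pos: [524.9, -58.9, 101.6]
wrist_force: [1.5, 0.4, 2.6]
eef_pos: [524.7, -58.9, 100.6]
wrist_force: [1.3, -0.6, 1.9]
```

Past the yellow height with only drag force. Next is blue, at TCP z of about 92. I'll write each call out instead of looping.

```bash
python3 -m pendant '[[0.03,0,0,0.002,0],[0.03,0,0,0.004,0],[0.03,0,0,0.006,0],[0.03,0,0,0.006,0]]'; python3 -m pendant '[[0.03,0,0,0.001,0],[0.03,0,0,0.001,0]]'|sed -n '2p;4p';python3 -m pendant '[[0.03,0,0,0.001,0],[0.03,0,0,0.001,0]]'|sed -n '2p;4p'
```

```text
t: 7.55
eef_pos: [524.2, -58.8, 94.2]
ee_rot: [-3.141, -0.067, 0.002]
wrist_force: [-0.2, 0.5, 1.3]
gripper_width: 49.4
eef_pos: [524.1, -58.8, 93.4]
wrist_force: [0.0, 0.2, -0.3]
eef_pos: [524.2, -58.8, 92.5]
wrist_force: [-0.6, -1.0, 0.3]
```

```bash
python3 -m pendant '[[0.03,0,0,0.001,0],[0.03,0,0,0.001,0]]'|sed -n '2p;4p'
```

```text
eef_pos: [524.2, -58.8, 91.5]
wrist_force: [-1.0, -0.0, 1.2]
```

```bash
python3 -m pendant '[[0.03,0,0,0.001,0],[0.03,0,0,0.001,0]]'|sed -n '2p;4p';  python3 -m pendant '[[0.03,0,0,0.001,0],[0.03,0,0,0.001,0]]'|sed -n '2p;4p'
```

```text
eef_pos: [524.4, -58.9, 90.7]
wrist_force: [-0.2, 0.2, 3.2]
eef_pos: [524.7, -59.0, 89.6]
wrist_force: [-0.7, -0.5, 2.1]
```

```bash
python3 -m pendant '[[0.03,0,0,0.002,0],[0.03,0,0,0.004,0],[0.03,0,0,0.006,0],[0.03,0,0,0.007,0],[0.03,0,0,0.007,0]]'|sed -n '2p;4p'; python3 -m pendant '[[0.03,0,0,0.001,0],[0.03,0,0,0.001,0]]'|sed -n '2p;4p'
```

```text
eef_pos: [524.8, -59.0, 82.4]
wrist_force: [0.3, 0.4, 0.9]
eef_pos: [524.9, -59.0, 81.6]
wrist_force: [-0.0, -1.3, 1.7]
```

```bash
python3 -m pendant '[[0.03,0,0,0.001,0],[0.03,0,0,0.001,0]]'|sed -n '2p;4p'
```

```text
eef_pos: [525.0, -59.1, 81.1]
wrist_force: [0.5, 0.1, 4.2]
```

```bash
python3 -m pendant '[[0.03,0,0,0.001,0],[0.03,0,0,0.001,0],[0.03,0,0,0.001,0]]'|sed -n '2p;4p'
```

```text
eef_pos: [525.4, -59.4, 80.5]
wrist_force: [-0.7, -1.3, 6.8]
```

```bash
python3 -m pendant '[[0.03,0,0,0.001,0],[0.03,0,0,0.001,0],[0.03,0,0,0.001,0]]'|sed -n '2p;4p'; python3 -m pendant '[[0.03,0,0,0.001,0],[0.03,0,0,0.001,0],[0.03,0,0,0.001,0]]'|sed -n '2p;4p'; python3 - <<'E'
from h import *
s=bot.read_camera("scene")
a=cv2.resize(s[180:260,210:310],None,fx=6,fy=6,interpolation=2)
cv2.imwrite("pics/c4.png",cv2.convertScaleAbs(a,alpha=1.6,beta=20))
E
```

```text
eef_pos: [525.7, -59.6, 80.0]
wrist_force: [-0.8, -1.9, 10.5]
eef_pos: [525.8, -59.7, 79.8]
wrist_force: [-2.2, -1.1, 16.1]
```

View pics/c4.png

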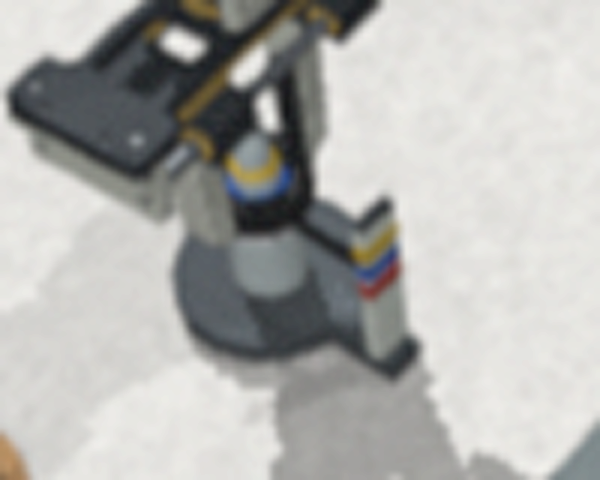

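Firm stop at the red height: force rose from 2 to 16 N over about 2 mm of TCP travel, and the bushing sits below the blue cone, at crop (268,205). Lifting it off now.

```bash
python3 -m pendant '[[0.03,0,0,-0.003,0],[0.03,0,0,-0.01,0],[0.03,0,0,-0.025,0],[0.03,0,0,-0.05,0],[0.03,0,0,-0.075,0],[0.03,0,0,-0.075,0]]'; python3 - <<'E'
from h import *
to(529.3,238.8,100,2.5)
s=bot.read_camera("scene")
a=cv2.resize(s[180:260,210:310],None,fx=6,fy=6,interpolation=2)
cv2.imwrite("pics/c5.png",cv2.convertScaleAbs(a,alpha=1.6,beta=20))
E
```

```text
t: 11.0
eef_pos: [526.1, -58.6, 155.1]
ee_rot: [-3.141, -0.068, -0.008]
wrist_force: [0.3, 0.2, 0.4]
gripper_width: 49.4
t 11.0 pos [526.1 -58.6 155.1] ang 2.5 tilt [0.005  0.0003] w 49.4 F [0.3 0.2 0.4]
shift [ 0.0157 -0.297   0.0552] turn -0.0
```

View pics/c5.png

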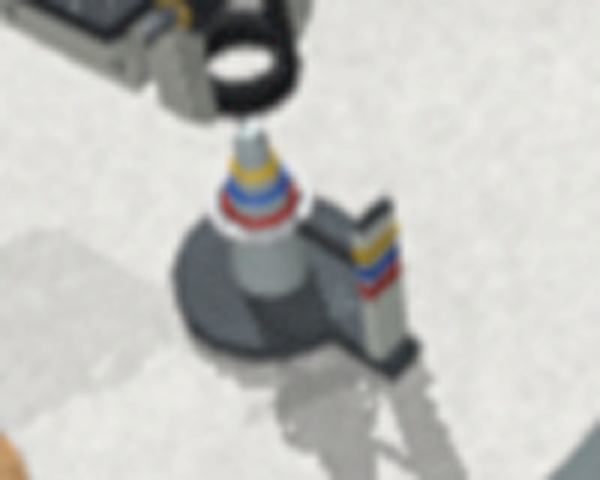

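The washer sits just below the red cone at crop (260,225), with the finger at the red mark. So it is red, and I'm moving to the red peg.

```bash
python3 -m pendant '[[0.03,0.002,-0.03,0,0],[0.03,0.004,-0.07,0,0],[0.03,0.006,-0.115,0,0],[0.03,0.008,-0.16,0,0],[0.03,0.01,-0.205,0.015,0],[0.03,0.013,-0.245,0.035,0],[0.03,0.015,-0.28,0.05,0],[0.03,0.0157,-0.297,0.055,0],[0.03,0.0157,-0.297,0.055,0],[0.03,0.0157,-0.297,0.055,0]]'; python3 - <<'E'
from h import *
to(529.3,238.8,29.5,2.5)
s=bot.read_camera("scene")
a=cv2.resize(s[115:195,270:370],None,fx=6,fy=6,interpolation=2)
cv2.imwrite("pics/c6.png",cv2.convertScaleAbs(a,alpha=1.6,beta=20))
E
```

```text
t: 12.05
eef_pos: [527.9, 236.2, 97.6]
ee_rot: [3.139, 0.064, -0.001]
wrist_force: [0.9, 0.0, -0.3]
gripper_width: 49.6
t 12.05 pos [527.9 236.2  97.6] ang 2.3 tilt [-0.0004 -0.0023] w 49.6 F [ 0.9  0.  -0.3]
shift [ 0.0016 -0.0027  0.0681] turn -0.2
```

View pics/c6.png

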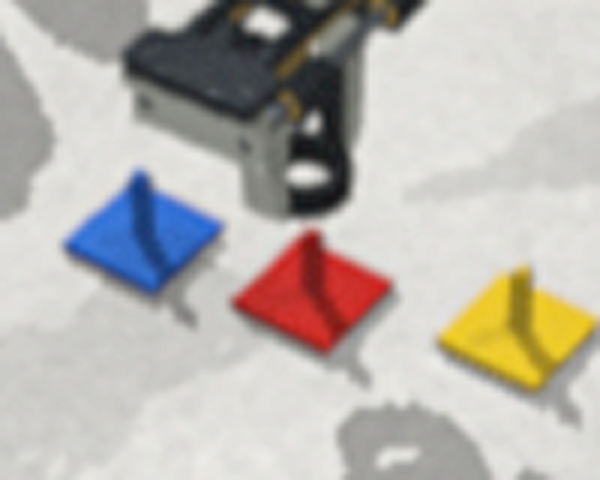

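The bushing hangs above the red peg, with the pin tip at crop (313,235) just under the ring at (318,190). Lowering.

```bash
python3 -m pendant '[[0.03,0.0016,-0.0027,0.015,0],[0.03,0.0016,-0.0027,0.03,0],[0.03,0.0016,-0.0027,0.045,0],[0.03,0.0016,-0.0027,0.058,0],[0.03,0.0016,-0.0027,0.065,0],[0.03,0.0016,-0.0027,0.065,0],[0.03,0.0016,-0.0027,0.065,0]]'; python3 -c "
from h import *
to(529.3,238.8,28.5,2.5)"
```

```text
t: 12.8
eef_pos: [529.6, 241.1, 32.9]
ee_rot: [-3.141, -0.066, -0.001]
wrist_force: [0.1, 0.0, 0.3]
gripper_width: 49.7
t 12.8 pos [529.6 241.1  32.9] ang 2.4 tilt [0.0006 0.0002] w 49.7 F [0.1 0.  0.3]
shift [-0.0004  0.0023  0.0044] turn -0.1
```

```bash
python3 -m pendant '[[0.03,0,0.002,0.002,0],[0.03,0,0.002,0.003,0],[0.03,0,0.002,0.004,0],[0.03,0,0.002,0.004,0]]'|sed -n '2p;4p'; python3 -m pendant '[[0.03,0,0,0.001,0],[0.03,0,0,0.001,0],[0.03,0,0,0.001,0]]'|sed -n '2p;4p'
```

```text
eef_pos: [529.2, 239.4, 28.8]
wrist_force: [-0.6, 0.6, -0.6]
eef_pos: [529.3, 239.4, 28.6]
wrist_force: [-0.6, -0.9, 5.8]
```

On the foot, with 5.8 N of contact. Releasing and retreating upwards.

```bash
python3 -m pendant '[[0.07,0,0,0,0],[0.07,0,0,0,0],[0.07,0,0,0,0],[0.07,0,0,0,0],[0.07,0,0,-0.02,0],[0.07,0,0,-0.06,0],[0.07,0,0,-0.1,0],[0.07,-0.03,0,-0.14,0],[0.07,-0.06,0.02,-0.17,0],[0.07,-0.09,0.05,-0.19,0],[0.07,-0.09,0.05,-0.19,0]]'; python3 - <<'E'
from h import *
s=bot.read_camera("scene");t=bot.read_camera("top")
c=lambda i,x,y:cv2.resize(i[y:y+75,x:x+100],None,fx=4,fy=4,interpolation=2)
f=np.vstack([np.hstack([c(s,275,130),c(s,210,185)]),np.hstack([c(t,215,200),c(t,330,145)])])
cv2.imwrite("pics/c7.png",cv2.convertScaleAbs(f,alpha=1.6,beta=20))
E
```

```text
t: 14.6
eef_pos: [439.3, 181.6, 220.3]
ee_rot: [-3.141, -0.06, -0.001]
wrist_force: [0.5, 0.6, -0.3]
gripper_width: 69.9
```

View pics/c7.png

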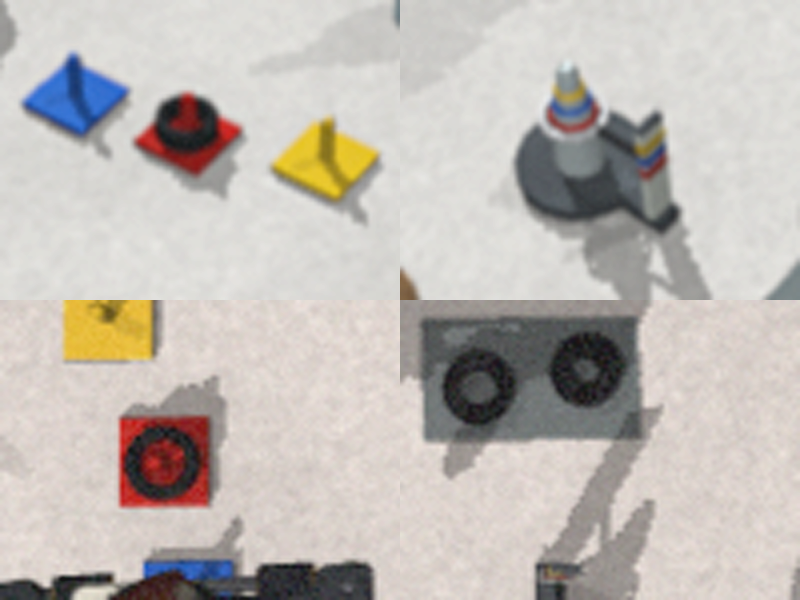

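The bushing lies flat and centred on the red peg, at crop (163,463) from the top and (188,122) in the scene view. The pointer is still just below the red cone and the spares are still on the tray.

```bash
python3 -c "
from bench import bot
print(bot.hand_in())"
```

```text
the job is handed in; nothing more can be done
None
```

I sized the bushing from the cork mat as red and put it on the red peg, then handed the job in at about 14.7 s of the 51 s allowed.

- **Sizing:** I gripped the bushing twice, a quarter turn apart, to centre it in the jaws. I then lowered it over the gauge in small steps. It passed the yellow and blue heights with only about 2–3 N of drag. It stopped with its underside at about 59.5 mm, which is the red step, and the push reached 16 N at most in the readings, under the 25 N limit.
- **Pointer:** After I lifted the bushing straight off, the pointer washer sat just below the red cone. It was in the same place in the last picture.
- **Placing:** I set the bushing down on the red peg's foot with about 6 N, opened the jaws and moved the arm clear.

**Last checks:** the final pictures showed the bushing flat and centred on the red peg, and both spares on the tray. The spare bores looked smaller than the sized bushing's, which fits red. I did not check the spray bottle or the canister in a picture at the end. The planned paths stayed well clear of both, and I felt no unexpected contact. Nothing failed or disagreed; measured arm positions wandered by about 1–2 mm, which I corrected before the final lowering.

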